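# Lock the battery cap on the mended lantern

### The job

Refit the orange battery cap on the mended lantern, which stands on its head with its battery well facing up: feel for the collar's slots, near but not exactly on the red mark's line, push the cap in against the spring, turn it a quarter turn clockwise seen from above, and let go so that it springs up locked and level. Leave everything else on the table where it is.

Things in the scene. Friction and masses are not known exactly. Their poses are not given: they have to be found in the camera images.
- cap: loose battery cap, about 80 g, upright on the cork mat (3 thick). Black plug, diameter 36, 22 high, foot chamfered to 31 over 3; two brass lugs opposite each other on the plug, reaching 24 from the axis, 5 wide, undersides 5 and tops 9 above the plug's underside. Origin: on the axis at the plug's underside; z up; the lugs point along +x and -x. The same after half a turn
- cap_grip (a point): middle of the cap's orange grip bar, on the cap's axis, 37 above the plug's underside; axes as the cap's. The bar is 44 long along x, 12 thick along y and stands from 26 to 48; below it is the orange flange, diameter 54, from 22 to 26
- lantern: lantern fixed on its head in a wooden cradle (150 x 150 x 24): amber globe below, green drum on top, diameter 116, flat top at 124 above the table, with a brass bayonet collar in its middle. Origin: on its axis, on the table; z up, x towards the red index mark on the drum
- well (a point): centre of the mouth of the battery well: plane of the collar's top, 130 above the table; axes as the lantern's. Collar: outer diameter 63, hole 39.6. Two opposite entry slots let the lugs in, 5 degrees spare either way. They lie up to 26 degrees either side of the mark's line (x), an amount not reported: feel for it. Lugs resting on the collar hold the cap's origin 5 below the mouth
- plunger (a joint): sprung contact plate in the well, m pushed down; 0 = up, 10 below the mouth, where a cap with its lugs in the slots first rests. 5 N starts it, then 0.5 N per mm. With the cap's origin 18 to 22 below the mouth (at 22 its flange meets the collar) it turns clockwise seen from above, 90 degrees to a solid stop; let go there it rises to 14 below, locked. Turned too little it sticks at 18
- cell0: one of two loose round battery cells standing upright on the mat, diameter 34, 61 high, blue with a copper band; origin: centre of its underside. To be left alone
- cell1: the other battery cell, same size. To be left alone
- screwdriver: screwdriver 170 long with a red handle, lying on the mat along its x. To be left alone
- red_mug: red mug, rim diameter 80, 85 high; origin: centre of its underside. To be left alone
- white_mug: white mug, rim diameter 80, 95 high; origin: centre of its underside. To be left alone
- toy_car: yellow toy car 150 x 58 x 58; origin: centre of its underside. To be left alone
- spool: empty wooden thread spool, diameter 48, 58 high, standing; origin: centre of its underside. To be left alone

How it is judged:
By the outcome, as a careful person would: the job done as asked, in the order asked, and still so for the second after the job is handed in, with the robot touching nothing.
It also fails if it takes over 72 s, if anything falls off the work surface, if the arm or the gripper's body presses on something with over 40 N, if the wrist force passes 120 N, or if a joint passes its speed limit or range.

### The arm

A 6-joint arm with a two-finger parallel gripper is mounted at the origin on the work surface. World frame = base frame: x ahead of the robot, y to its left, z up, the work surface at z = 0. Lengths are in m, angles in degrees, forces in N, time in s.
With the tool pointing down it reaches from about 0.4 to 0.825 m from the base axis. Payload 7 kg.
Tool frame: the origin (TCP) lies midway between the tips of the shut fingers; the grasp point (between the pads) lies 19 mm behind it; z points along the fingers, y is the direction in which the jaws open and shut (so a half turn about z gives the same grasp; the last joint's range is limited). The gripper opens to 88 mm and grips with 3 to 60 N. Pads are 19 mm wide; open, the fingers measure 130 mm over their backs; the gripper's body (78 mm by 193 mm) begins 47 mm behind the grasp point.
Start: joints at [-48.753, 20.546, 0.682, 0, -70.136, -16.507], TCP at [0.282, -0.613, 0.227] pointing down, gripper open.
Joint ranges: [-176.03, 176.03], [-82.01, 121.73], [-58.28, 71.71], [-173.87, 95.51], [-174.79, -0.11], [-173.66, 173.66]. Speed limits (degrees/s): [136.94, 136.94, 172.46, 180, 180, 180].

### API

Orientations are given as [roll, pitch, yaw] about the fixed x, y, z axes, in that order (R = Rz(yaw) Ry(pitch) Rx(roll)).
In Python, from plant import ctrl gives the robot as it stands. The module is installed in compiled form; this text tells all that it offers.
- The arm moves only by the tool arm_command, never from a script. Its argument "targets" is a list that holds one entry, the list of rows, each a list of 7 numbers: the turn, a rotation vector about the world's x, y, z in rad, then the shift along the world's x, y, z in cm, then the opening, from 0 (shut) to 1 (fully open). A call has 1 to 8 rows; each row is the pose to reach, as a shift and turn from the pose commanded when the call began; what a row does not reach only later rows make up. A row lasts 1/12 s, in which the tool goes at most 41.7 mm and 7.16 degrees, less where a joint would pass 70% of its speed; a pose out of reach is approached as far as the arm can. A call with a gripper value outside its range is refused whole. The fingers move at their own pace and stop on an object; the grip force is fixed at half the most. Time passes only in rows, so rows that repeat a pose let the fingers close. It gives the time, the measured TCP pose, the force and the opening at its end, in the units of the state.
- ctrl.get_obs(): the state, without advancing time (a new reading comes with each control period).
- ctrl.snapshot(name): name is "scene" or "top"; returns the picture (384x512x3 uint8, blue, green, red); there is no depth.
- ctrl.camera_model(name): a dict with "K" (3x3 intrinsics, pixels), "distortion" ([k1, k2, p1, p2, k3] as OpenCV has them; the pictures are not rectified), "xyz" and "rotation" of the camera in the world. Camera axes: x right, y up, looking along -z (the intrinsics and any distortion apply to the point x, -y, -z); pixel columns grow to the right and rows downward; lengths in m; the calibration is good to about 2 mm. A picture is of the moment at which its call begins. camera_model takes no time and is no camera call.
- ctrl.close_job(): hands the job in, once; it reports no verdict.
The state is a dict: "clock": time; "joint_pos": joint angles; "qvel": joint speeds; "tau": joint torques, N m; "tool_pos": TCP position; "orientation": TCP orientation; "force": force on the tool from outside, world axes, zero at the start; "moment": the same for the moment, N m; "opening": finger opening in m.
Only numpy, scipy, OpenCV 4.12 (cv2) and the standard library are available. Lean on these libraries where they do the work, as an engineer would, in place of code of your own. Each camera call takes 0.05 s, during which the arm holds its last target. There are 200 camera calls.

## Working session

There is one attempt and no reset: what is moved stays moved. The work goes in short steps, Python scripts to look and compute and a tool call to move; the robot and the scene stay as the last step left them, time stands still between calls to the robot, and variables do not carry over. Pictures are saved under pics/ and viewed, about 8 in all and at most 12, crops included, and the job is handed in when it is done.

Besides the shell and the picture viewer there is one more tool, called as a command line: name --argument value ..., lists and objects as JSON in quotes. arm_command: Moves the arm, as the interface text tells. Its arguments: {"type":"object","properties":{"targets":{"type":"array","items":{"type":"array","items":{"type":"array","items":{"type":"number"}}}}},"required":["targets"]}

```bash
mkdir -p pics
python3 - <<'E'
from plant import ctrl
import cv2
for n in("scene","top"):
    im=ctrl.snapshot(n); cv2.imwrite(f"pics/{n}0.png",im)
    m=ctrl.camera_model(n); print(n,m)
print(ctrl.get_obs())
E
```

```text
scene {'K': array([[359.72185446,   0.        , 258.92521314],
       [  0.        , 359.72185446, 191.95747524],
       [  0.        ,   0.        ,   1.        ]]), 'distortion': array([-0.01072953,  0.        ,  0.        ,  0.        ,  0.        ]), 'xyz': array([0.88666164, 0.45326021, 1.03352483]), 'rotation': array([ 29.76313324,   0.82160176, 147.60843348])}
top {'K': array([[377.92337625,   0.        , 264.08281559],
       [  0.        , 377.92337625, 190.15839813],
       [  0.        ,   0.        ,   1.        ]]), 'distortion': array([-0.11442369,  0.        ,  0.        ,  0.        ,  0.        ]), 'xyz': array([0.48043024, 0.00890743, 1.36532866]), 'rotation': array([ 6.14796787e+00, -6.63530609e-02, -9.01642337e+01])}
{'clock': 0.1, 'joint_pos': array([-4.87543696e+01,  2.05892033e+01,  6.39777501e-01, -1.83682348e-02,
       -7.01364359e+01, -1.65076989e+01]), 'qvel': array([ 0.04117379, -0.11064467,  0.08846167, -0.01869288,  0.08705853,
       -0.08483385]), 'tau': array([-1.32475521e-03, -5.84165275e+01,  2.93751973e+01,  7.01553002e+00,
        1.02152795e-02, -2.72342362e-05]), 'tool_pos': array([ 0.28227171, -0.61266551,  0.22569899]), 'orientation': array([ 1.79912770e+02, -7.84299256e-03, -1.55268317e+02]), 'force': array([0.07013419, 0.0659385 , 0.50414592]), 'moment': array([-0.00111932, -0.0091157 ,  0.02186441]), 'opening': 0.08782653902338687}
```

View pics/top0.png

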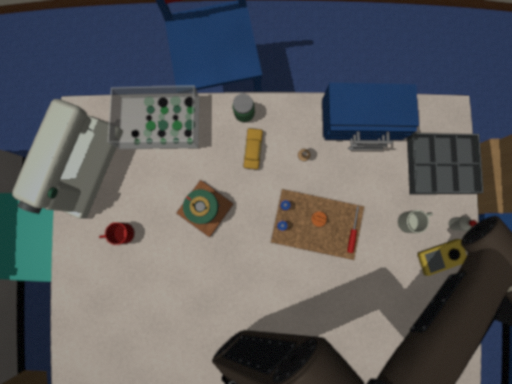

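View pics/scene0.png

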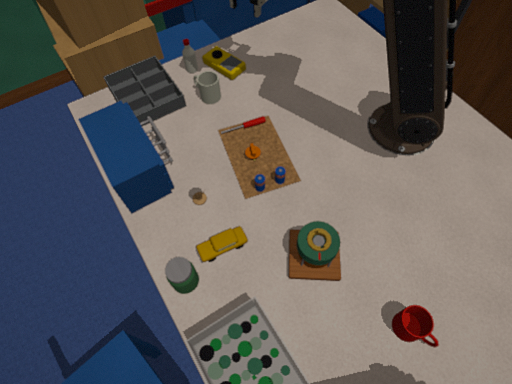

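The top view shows the lantern at about (201,206), the cap at (319,218) and the mat between x 272 and 364. The scene view shows the cap at (253,152) and the lantern at (319,241). Next I'll zoom in and measure with masks.

```bash
cat > h.py <<'E'
import numpy as np, cv2
from scipy.spatial.transform import Rotation as R
from plant import ctrl
def cam(n):
    m=ctrl.camera_model(n); return m["K"],m["distortion"],np.array(m["xyz"]),R.from_euler("xyz",m["rotation"],degrees=True).as_matrix()
def ray(n,px):
    K,d,c,r=cam(n); u=cv2.undistortPoints(np.array(px,float).reshape(-1,1,2),K,d).reshape(-1,2)
    v=np.c_[u[:,0],-u[:,1],-np.ones(len(u))]@r.T
    return c,v
def onz(n,px,z):
    c,v=ray(n,px); return c+v*((z-c[2])/v[:,2])[:,None]
def two(pa,pb):  # scene px, top px
    c1,v1=ray("scene",pa); c2,v2=ray("top",pb); v1=v1[0];v2=v2[0]
    s=np.linalg.lstsq(np.c_[v1,-v2],c2-c1,rcond=None)[0]
    a=c1+s[0]*v1;b=c2+s[1]*v2
    return (a+b)/2,np.linalg.norm(a-b)
E
python3 - <<'E'
from h import *
a=cv2.imread("pics/top0.png");b=cv2.imread("pics/scene0.png")
def crop(i,x,y,s=25): return cv2.resize(i[y-s:y+s,x-s:x+s],(390,290*390//390+0) if 0 else (300,300),interpolation=cv2.INTER_CUBIC)
cv2.imwrite("pics/z0.png",np.vstack([np.hstack([crop(a,201,206,30),crop(a,319,218,15)]),np.hstack([crop(b,319,243,30),crop(b,253,152,15)])]))
for n,im,cx,cy in(("top",a,319,218),("scene",b,253,152)):
    h=cv2.cvtColor(im,cv2.COLOR_BGR2HSV)
    w=np.zeros(h.shape[:2],np.uint8); w[cy-15:cy+15,cx-15:cx+15]=1
    m=cv2.inRange(h,(5,200,150),(18,255,255))*w
    ys,xs=np.nonzero(m); print(n,len(xs),xs.mean(),ys.mean(),onz(n,[[xs.mean(),ys.mean()]],.035))
for n,im,cx,cy in(("top",a,201,206),("scene",b,319,243)):
    h=cv2.cvtColor(im,cv2.COLOR_BGR2HSV)
    w=np.zeros(h.shape[:2],np.uint8); w[cy-32:cy+32,cx-32:cx+32]=1
    for nm,lo,hi in(("green",(60,80,30),(95,255,255)),("brass",(15,80,90),(32,255,255)),("red",(0,150,90),(6,255,255)),("red2",(172,150,90),(180,255,255))):
        m=cv2.inRange(h,lo,hi)*w; ys,xs=np.nonzero(m)
        if len(xs)<5: print(n,nm,len(xs),list(zip(xs,ys)));continue
        hull=cv2.convexHull(np.c_[xs,ys].astype(np.int32)); print(n,nm,len(xs),xs.mean(),ys.mean(),cv2.fitEllipse(hull) if len(hull)>4 else 0)
E
```

```text
top 0 nan nan [[nan nan nan]]
scene 87 253.05747126436782 150.70114942528735 [[ 0.52253736 -0.18493243  0.035     ]]
top green 436 201.87844036697248 207.1651376146789 ((200.38792419433594, 206.3470916748047), (32.040061950683594, 33.324058532714844), 89.11969757080078)
top brass 262 198.1145038167939 206.33587786259542 ((197.35032653808594, 206.06764221191406), (28.8983211517334, 37.38838195800781), 13.524606704711914)
top red 0 []
top red2 0 []
scene green 899 317.392658509455 244.02669632925472 ((317.83819580078125, 242.76620483398438), (42.092926025390625, 42.8314208984375), 151.50997924804688)
scene brass 283 319.1201413427562 239.2226148409894 ((325.3294677734375, 241.3875732421875), (27.276853561401367, 37.51105880737305), 113.0865478515625)
scene red 13 319.46153846153845 256.2307692307692 0
scene red2 0 []<stdin>:9: RuntimeWarning: Mean of empty slice.
  ret = ret.dtype.type(ret / rcount)
```

View pics/z0.png

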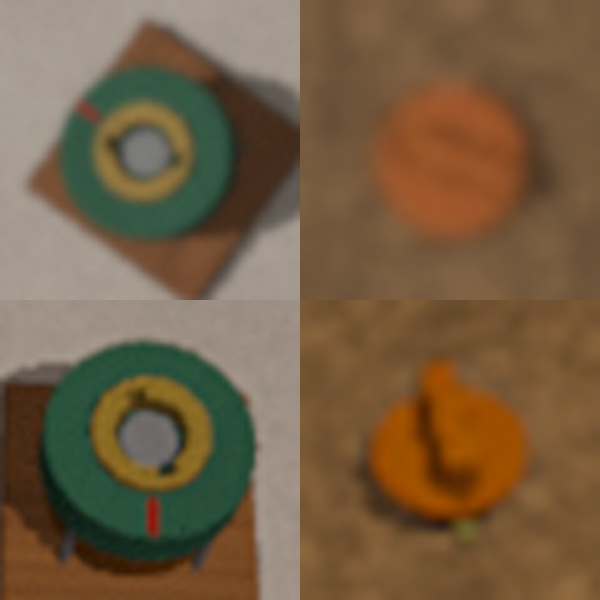

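Run:
```python
from h import *
f=lambda p,s,o:(np.array(p,float)+.5)/s-.5+np.array(o)
T=lambda p,z:onz("top",f(p,5,(171,176)),z)[:,:2]; S=lambda p,z:onz("scene",f(p,5,(289,213)),z)[:,:2]
ang=lambda v:np.degrees(np.arctan2(v[1],v[0]))
np.set_printoptions(precision=4,suppress=True)
for n,F,c,sl,mk in(("top",T,(144,151),[(113,147),(178,158)],(88,111)),("scene",S,(152,133),[(135,97),(166,167)],(153,217))):
    C=F([c],.130)[0]; s=F(sl,.130); m=F([mk],.124)[0]
    print(n,C,"mark",ang(m-C),np.linalg.norm(m-C),"slots",ang(s[0]-C),ang(s[1]-C),ang(s[0]-s[1]))
# ellipse of drum
print("drum",onz("top",[[200.4,206.35]],.124))
Tc=lambda p,z:onz("top",f(p,10,(304,203)),z)[:,:2]; Sc=lambda p,z:onz("scene",f(p,10,(238,137)),z)[:,:2]
print("cap top",Tc([(151,161)],.03),"scene flange",Sc([(149,153)],.029))
a=Sc([(137,70),(157,178)],.045);print("bar scene",ang(a[0]-a[1]),a)
print("lug",ang((Sc([(165,227)],.01)-Sc([(149,153)],.029))[0]))
a=Tc([(130,132),(185,147)],.045);print("bar top",ang(a[0]-a[1]))
# masks
b=cv2.imread("pics/top0.png"); h=cv2.cvtColor(b,cv2.COLOR_BGR2HSV)[203:233,304:334]; print(h[15,12:20].tolist())
m=cv2.inRange(h,(5,145,110),(14,255,255)); ys,xs=np.nonzero(m); print(len(xs),onz("top",[[304+xs.mean(),203+ys.mean()]],.03))
```

```text
top [0.5624 0.2197] mark 55.16701578289318 0.04721547168364476 slots 82.63795132348247 -101.6193672422758 80.39943945548592
scene [0.5635 0.221 ] mark 54.56536636311688 0.04511014518059019 slots -102.76660533141425 74.3374374922595 -104.14597191489956
drum [[0.561  0.2173 0.124 ]]
cap top [[ 0.5224 -0.1857]] scene flange [[ 0.5247 -0.1858]]
bar scene -113.37004449508053 [[ 0.5154 -0.2076]
 [ 0.5337 -0.1653]]
lug 73.76852497908773
bar top 74.48724049240566
[[12, 187, 154], [12, 186, 156], [12, 185, 153], [11, 187, 151], [11, 187, 150], [11, 187, 146], [12, 191, 140], [12, 188, 140]]
202 [[ 0.5226 -0.1847  0.03  ]]
```

arm_command --targets '[[[0, 0, 0.843, 24.1, 42.8, 0, 1], [0, 0, 0.843, 24.1, 42.8, 0, 1], [0, 0, 0.843, 24.1, 42.8, 0, 1], [0, 0, 0.843, 24.1, 42.8, 0, 1], [0, 0, 0.843, 24.1, 42.8, 0, 1], [0, 0, 0.843, 24.1, 42.8, 0, 1], [0, 0, 0.843, 24.1, 42.8, 0, 1], [0, 0, 0.843, 24.1, 42.8, 0, 1]]]'

```text
clock: 0.77
tool_pos: [0.4464, -0.3206, 0.2264]
orientation: [180.0, 0.0, -106.6]
force: [0.7, -0.1, 0.5]
opening: 0.0878
```

arm_command --targets '[[[0, 0, 0, 7.8, 13.6, -3, 1], [0, 0, 0, 7.8, 13.6, -6, 1], [0, 0, 0, 7.8, 13.6, -8, 1], [0, 0, 0, 7.8, 13.6, -8, 1], [0, 0, 0, 7.8, 13.6, -8, 1], [0, 0, 0, 7.8, 13.6, -8, 1], [0, 0, 0, 7.8, 13.6, -8, 1], [0, 0, 0, 7.8, 13.6, -8, 1]]]'

```text
clock: 1.43
tool_pos: [0.5241, -0.1871, 0.1471]
orientation: [-180.0, -0.0, -107.0]
force: [0.5, -0.4, 0.2]
opening: 0.0876
```

Run:
```python
from h import *
b=ctrl.snapshot("scene");t=ctrl.snapshot("top")
cv2.imwrite("pics/s1.png",np.hstack([cv2.resize(b[110:190,210:290],(400,400),interpolation=3),cv2.resize(t[180:260,280:360],(400,400),interpolation=3)]))
o=ctrl.get_obs();print(o["tool_pos"],o["orientation"],o["joint_pos"])
```

```text
[ 0.52402144 -0.18753157  0.14746581] [-1.79923223e+02  1.47646886e-02 -1.07026338e+02] [ 4.73908513e-01  1.32049278e+01 -2.07615580e+01  1.08692946e-02
 -5.59558511e+01 -1.75063356e+01]
```

View pics/s1.png

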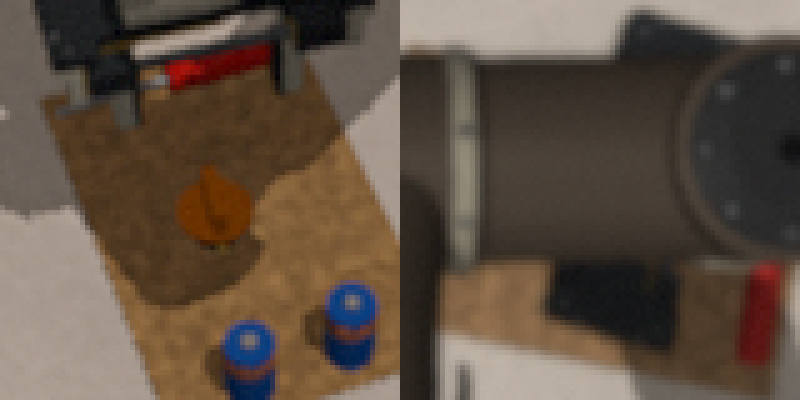

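Both fingers straddle the cap: in the crop the cap is at (213,210), with the jaws across the bar. Descending and gripping next.

arm_command --targets '[[[0, 0, 0, 0, 0.2, -3, 1], [0, 0, 0, 0, 0.2, -6, 1], [0, 0, 0, 0, 0.2, -9, 1], [0, 0, 0, 0, 0.2, -10.5, 1], [0, 0, 0, 0, 0.2, -11.2, 1], [0, 0, 0, 0, 0.2, -11.5, 1], [0, 0, 0, 0, 0.2, -11.5, 1], [0, 0, 0, 0, 0.2, -11.5, 1]]]'

```text
clock: 2.2
tool_pos: [0.5249, -0.185, 0.0328]
orientation: [-179.9, 0.0, -107.0]
force: [0.2, -0.6, 0.4]
opening: 0.0878
```

arm_command --targets '[[[0, 0, 0, 0, 0, 0, 0.4], [0, 0, 0, 0, 0, 0, 0], [0, 0, 0, 0, 0, 0, 0], [0, 0, 0, 0, 0, 0, 0], [0, 0, 0, 0, 0, 0, 0], [0, 0, 0, 0, 0, 0, 0], [0, 0, 0, 0, 0, 0, 0], [0, 0, 0, 0, 0, 0, 0]]]'

```text
clock: 2.87
tool_pos: [0.524, -0.1846, 0.0315]
orientation: [180.0, -0.0, -107.0]
force: [0.7, 0.4, 0.8]
opening: 0.0394
```

arm_command --targets '[[[0, 0, 0, 0, 0, 0, 0], [0, 0, 0, 0, 0, 0, 0], [0, 0, 0, 0, 0, 0, 0], [0, 0, 0, 0, 0, 0, 0], [0, 0, 0, 0, 0, 0, 0], [0, 0, 0, 0, 0, 0, 0], [0, 0, 0, 0, 0, 0, 0], [0, 0, 0, 0, 0, 0, 0]]]'

```text
clock: 3.53
tool_pos: [0.5239, -0.1846, 0.0315]
orientation: [180.0, -0.0, -107.0]
force: [0.5, -0.8, 0.2]
opening: 0.0118
```

arm_command --targets '[[[0, 0, 0, 0, 0, 0, 0], [0, 0, 0, 0, 0, 1, 0], [0, 0, 0, 0, 0, 4, 0], [0, 0, 0, 0, 0, 8, 0], [0, 0, 0, 0, 0, 12, 0], [0, 0, 0, 0, 0, 16, 0], [0, 0, 0, 0, 0, 18, 0], [0, 0, 0, 0, 0, 18, 0]]]'

```text
clock: 4.2
tool_pos: [0.5268, -0.1852, 0.2185]
orientation: [-179.4, 0.1, -106.9]
force: [0.1, 0.5, -0.4]
opening: 0.0118
```

Run:
```python
from h import *
b=ctrl.snapshot("scene")
cv2.imwrite("pics/s2.png",cv2.resize(b[60:190,190:320],(600,600),interpolation=3))
o=ctrl.get_obs();print(o["tool_pos"],o["orientation"],o["opening"])
```

```text
[ 0.52545864 -0.18472062  0.21539182] [-1.79638323e+02  9.07737668e-02 -1.06947319e+02] 0.012040658110547981
```

View pics/s2.png

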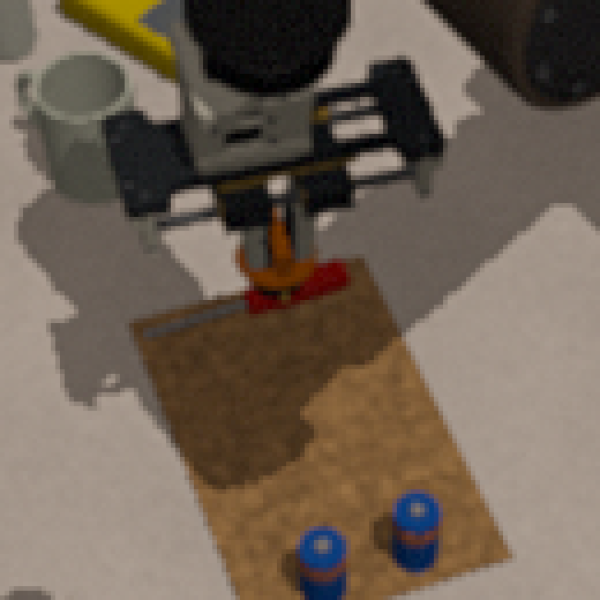

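Run:
```python
from h import *
np.set_printoptions(precision=4,suppress=True)
for n,p,cx,cy in(("top","pics/top0.png",200,206),("scene","pics/scene0.png",319,240)):
    im=cv2.imread(p);k=8;s=16
    u=cv2.resize(im[cy-s:cy+s,cx-s:cx+s],None,fx=k,fy=k,interpolation=3); h=cv2.cvtColor(u,cv2.COLOR_BGR2HSV)
    m=cv2.inRange(h,(12,60,70),(40,255,255))
    g=cv2.inRange(h,(60,60,30),(95,255,255))
    # inside-of-green: flood from centre
    cs,_=cv2.findContours(m,cv2.RETR_EXTERNAL,cv2.CHAIN_APPROX_NONE)
    c=min((c for c in cs if len(c)>60),key=lambda c:-cv2.pointPolygonTest(cv2.convexHull(c),(s*k,s*k),True))
    c=cv2.convexHull(c) ;e=cv2.fitEllipse(c)
    px=(np.array(e[0])+.5)/k-.5+[cx-s,cy-s]
    print(n,e,px,onz(n,[px],.130))
    b=(c.reshape(-1,2)+.5)/k-.5+[cx-s,cy-s]; w=onz(n,b,.130)[:,:2]; print(" circ",cv2.minEnclosingCircle(w.astype(np.float32)))
# flange in hand, live
b=ctrl.snapshot("scene");o=ctrl.get_obs();t=o["tool_pos"]
k=6;u=cv2.resize(b[90:135,230:270],None,fx=k,fy=k,interpolation=3);h=cv2.cvtColor(u,cv2.COLOR_BGR2HSV)
m=cv2.inRange(h,(6,200,90),(18,255,255)); ys,xs=np.nonzero(m)
L=lambda x,y:((x+.5)/k-.5+230,(y+.5)/k-.5+90)
print("ext",L(xs.min(),ys[xs==xs.min()].mean()),L(xs.max(),ys[xs==xs.max()].mean()),L(xs[ys==ys.max()].mean(),ys.max()))
K,d,c,r=cam("scene")
a=np.linspace(0,6.283,181);P=np.concatenate([np.c_[t[0]+.027*np.cos(a),t[1]+.027*np.sin(a),0*a+t[2]+z] for z in(-.0025,-.0065)])
q=(P-c)@r*[1,-1,-1];uv=cv2.projectPoints(q,np.zeros(3),np.zeros(3),K,d)[0].reshape(-1,2)
i=uv[:,0].argmin();j=uv[:,0].argmax();l=uv[:,1].argmax();print("pred",uv[i],uv[j],uv[l],t)
```

```text
top ((115.57733154296875, 118.71216583251953), (171.082763671875, 211.63302612304688), 140.87396240234375) [198.0097 204.4015] [[0.567  0.2243 0.13  ]]
 circ ((0.5674906373023987, 0.2264745682477951), 0.043875861912965775)
scene ((130.66514587402344, 127.78527069091797), (197.04278564453125, 209.5023956298828), 130.2548370361328) [318.8956 239.5357] [[0.5644 0.2216 0.13  ]]
 circ ((0.563133716583252, 0.22278137505054474), 0.037048760801553726)
ext (np.float64(241.58333333333334), np.float64(116.0)) (np.float64(258.4166666666667), np.float64(118.0)) (np.float64(249.5), np.float64(122.41666666666666))
pred [241.9963 116.3234] [260.0094 116.957 ] [250.6825 124.0328] [ 0.5242 -0.1844  0.2131]
```

arm_command --targets '[[[0, 0, 0.087, 0.4, 4, 0, 0], [0, 0, 0.087, 0.8, 8, 0, 0], [0, 0, 0.087, 1.2, 12, 0, 0], [0, 0, 0.087, 1.6, 16, 0, 0], [0, 0, 0.087, 2, 20, 0, 0], [0, 0, 0.087, 2.4, 24, 0, 0], [0, 0, 0.087, 2.7, 27, 0, 0], [0, 0, 0.087, 3, 30, 0, 0]]]'

```text
clock: 4.97
tool_pos: [0.5529, 0.1172, 0.21]
orientation: [179.9, -0.1, -101.9]
force: [0.1, -0.1, -0.6]
opening: 0.0115
```

arm_command --targets '[[[0, 0, 0, 0.3, 4, 0, 0], [0, 0, 0, 0.6, 7, 0, 0], [0, 0, 0, 0.8, 9, 0, 0], [0, 0, 0, 0.9, 10.2, 0, 0], [0, 0, 0, 0.9, 10.5, 0, 0], [0, 0, 0, 0.9, 10.5, -1, 0], [0, 0, 0, 0.9, 10.5, -2, 0], [0, 0, 0, 0.9, 10.5, -2, 0]]]'

```text
clock: 5.63
tool_pos: [0.5613, 0.2185, 0.1883]
orientation: [179.8, -0.2, -102.1]
force: [0.1, -0.5, -2.2]
opening: 0.0126
```

arm_command --targets '[[[0, 0, 0, 0, 0, 0, 0], [0, 0, 0, 0, 0, 0, 0]]]'

```text
clock: 5.8
tool_pos: [0.5631, 0.2194, 0.1915]
orientation: [180.0, -0.0, -102.0]
force: [0.5, -0.3, 0.2]
opening: 0.0117
```

Run:
```python
from h import *
b=ctrl.snapshot("scene")
cv2.imwrite("pics/s3.png",cv2.resize(b[180:280,270:370],(600,600),interpolation=3))
o=ctrl.get_obs();print(o["tool_pos"],o["orientation"],o["opening"],o["joint_pos"],o["force"])
```

```text
[0.56324484 0.21972241 0.19186202] [-1.79979799e+02  7.85955792e-03 -1.02022388e+02] 0.011456814140870112 [ 3.98143279e+01  1.53635797e+01 -1.14375730e+01  1.23558574e-02
 -6.31801859e+01 -5.18422902e+01] [ 0.15476712 -0.66715441 -0.79811662]
```

View pics/s3.png

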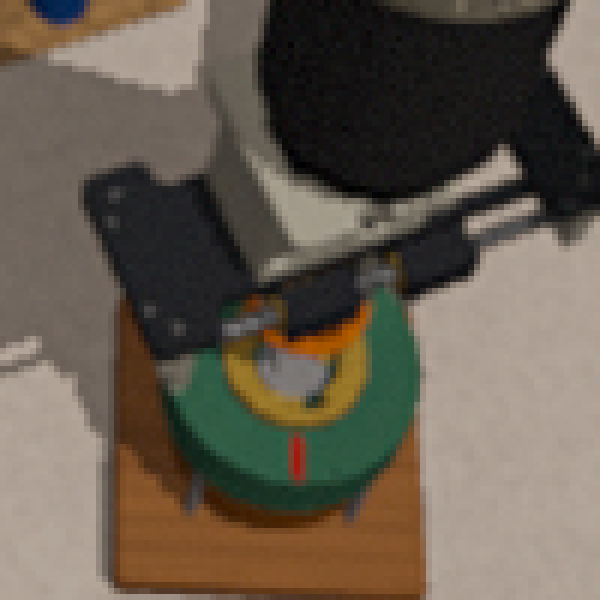

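arm_command --targets '[[[0, 0, 0, 0, 0, -1, 0], [0, 0, 0, 0, 0, -2, 0], [0, 0, 0, 0, 0, -2.6, 0], [0, 0, 0, 0, 0, -3, 0], [0, 0, 0, 0, 0, -3.3, 0], [0, 0, 0, 0, 0, -3.5, 0], [0, 0, 0, 0, 0, -3.6, 0], [0, 0, 0, 0, 0, -3.6, 0]]]'

```text
clock: 6.52
tool_pos: [0.5631, 0.2208, 0.1558]
orientation: [-180.0, 0.0, -102.0]
force: [-0.7, 0.5, 0.2]
opening: 0.0119
```

arm_command --targets '[[[0, 0, 0, 0, 0, -0.1, 0], [0, 0, 0, 0, 0, -0.2, 0], [0, 0, 0, 0, 0, -0.2, 0], [0, 0, 0, 0, 0, -0.2, 0]]]'

```text
clock: 6.85
tool_pos: [0.5633, 0.2212, 0.1539]
orientation: [-180.0, 0.1, -102.0]
force: [-1.2, 4.7, 1.4]
opening: 0.0121
```

arm_command --targets '[[[0, 0, 0, 0, 0.15, 0, 0], [0, 0, 0, -0.05, 0.15, 0, 0], [0, 0, 0, -0.05, 0.15, -0.1, 0], [0, 0, 0, -0.05, 0.15, -0.2, 0], [0, 0, 0, -0.05, 0.15, -0.2, 0], [0, 0, 0, -0.05, 0.15, -0.2, 0]]]'

```text
clock: 7.35
tool_pos: [0.5624, 0.2216, 0.1513]
orientation: [180.0, -0.0, -102.0]
force: [-0.7, -0.2, -1.0]
opening: 0.0119
```

arm_command --targets '[[[0, 0, 0, 0, 0, -0.1, 0], [0, 0, 0, 0, 0, -0.2, 0], [0, 0, 0, 0, 0, -0.3, 0], [0, 0, 0, 0, 0, -0.4, 0], [0, 0, 0, 0, 0, -0.4, 0], [0, 0, 0, 0, 0, -0.4, 0]]]'

```text
clock: 7.85
tool_pos: [0.5625, 0.2218, 0.148]
orientation: [-180.0, -0.0, -102.0]
force: [-1.9, -1.1, 3.4]
opening: 0.0117
```

arm_command --targets '[[[0, 0, 0, 0, 0, -0.2, 0], [0, 0, 0, 0, 0, -0.4, 0], [0, 0, 0, 0, 0, -0.6, 0], [0, 0, 0, 0, 0, -0.8, 0], [0, 0, 0, 0, 0, -0.8, 0], [0, 0, 0, 0, 0, -0.8, 0]]]'

```text
clock: 8.35
tool_pos: [0.5626, 0.2219, 0.1401]
orientation: [-180.0, 0.0, -102.0]
force: [-3.3, -1.7, 8.3]
opening: 0.0115
```

arm_command --targets '[[[0, 0, 0, -0.07, -0.04, -0.1, 0], [0, 0, 0, -0.07, -0.04, -0.2, 0], [0, 0, 0, -0.07, -0.04, -0.2, 0], [0, 0, 0, -0.07, -0.04, -0.2, 0]]]'

```text
clock: 8.68
tool_pos: [0.5626, 0.2219, 0.1386]
orientation: [-179.9, 0.1, -101.9]
force: [-2.0, -0.6, 8.4]
opening: 0.0117
```

arm_command --targets '[[[0, 0, -0.05, 0, 0, 0, 0], [0, 0, -0.1, 0, 0, 0, 0], [0, 0, -0.15, 0, 0, 0, 0], [0, 0, -0.2, 0, 0, 0, 0], [0, 0, -0.25, 0, 0, 0, 0], [0, 0, -0.3, 0, 0, 0, 0], [0, 0, -0.35, 0, 0, 0, 0], [0, 0, -0.35, 0, 0, 0, 0]]]'

```text
clock: 9.35
tool_pos: [0.5634, 0.2221, 0.1391]
orientation: [-179.9, 0.2, -122.2]
force: [0.9, -0.9, 8.6]
opening: 0.0118
```

Run:
```python
from h import *
o=ctrl.get_obs();print(o["tool_pos"],o["orientation"],o["opening"],o["force"],o["moment"])
```

```text
[0.56343492 0.2221408  0.13907012] [-1.79867444e+02  1.75172947e-01 -1.22167262e+02] 0.011762627105694689 [ 0.87627868 -0.8600482   8.63631233] [-0.19120666 -0.07580805 -0.01348213]
```

arm_command --targets '[[[0, 0, -0.08, 0, 0, -0.05, 0], [0, 0, -0.16, 0, 0, -0.05, 0], [0, 0, -0.24, 0, 0, -0.05, 0], [0, 0, -0.32, 0, 0, -0.05, 0], [0, 0, -0.4, 0, 0, -0.05, 0], [0, 0, -0.48, 0, 0, -0.05, 0], [0, 0, -0.56, 0, 0, -0.05, 0], [0, 0, -0.64, 0, 0, -0.05, 0]]]'

```text
clock: 10.02
tool_pos: [0.5635, 0.2222, 0.1387]
orientation: [180.0, 0.2, -158.9]
force: [0.1, -0.6, 8.9]
opening: 0.0116
```

arm_command --targets '[[[0, 0, -0.07, 0, 0, 0, 0], [0, 0, -0.14, 0, 0, 0, 0], [0, 0, -0.21, 0, 0, 0, 0], [0, 0, -0.28, 0, 0, 0, 0], [0, 0, -0.35, 0, 0, 0, 0], [0, 0, -0.42, 0, 0, 0, 0], [0, 0, -0.46, 0, 0, 0, 0], [0, 0, -0.46, 0, 0, 0, 0]]]'

```text
clock: 10.68
tool_pos: [0.5635, 0.2206, 0.1386]
orientation: [-180.0, 0.2, 174.8]
force: [2.3, -6.1, 9.2]
opening: 0.0117
```

Run:
```python
from h import *
o=ctrl.get_obs();print(o["tool_pos"],o["orientation"],o["opening"],o["force"],o["moment"])
```

```text
[0.56346205 0.22064774 0.13856851] [-179.96403586    0.18186051  174.82863481] 0.011690907325910983 [ 2.30534828 -6.05395779  9.22820344] [-2.36977455 -0.8428923   0.07365029]
```

arm_command --targets '[[[0, 0, -0.03, 0, -0.05, 0, 0], [0, 0, -0.06, 0, -0.1, 0, 0], [0, 0, -0.09, 0, -0.1, 0, 0], [0, 0, -0.12, 0, -0.1, 0, 0], [0, 0, -0.12, 0, -0.1, 0, 0]]]'

```text
clock: 11.1
tool_pos: [0.5636, 0.2201, 0.1386]
orientation: [180.0, 0.2, 168.0]
force: [2.1, -4.6, 8.5]
opening: 0.0121
```

Run:
```python
from h import *
o=ctrl.get_obs();print(o["tool_pos"],o["orientation"],o["opening"],o["force"],o["moment"])
```

```text
[0.56356587 0.22008545 0.13861847] [179.96932528   0.19387987 168.00343124] 0.0120565434712717 [ 2.09728171 -4.63075219  8.5305807 ] [-1.90093786 -0.72822552  0.05665562]
```

arm_command --targets '[[[0, 0, -0.03, 0, -0.03, 0, 0], [0, 0, -0.06, 0, -0.05, 0, 0], [0, 0, -0.08, 0, -0.05, 0, 0], [0, 0, -0.08, 0, -0.05, 0, 0]]]'

```text
clock: 11.43
tool_pos: [0.5635, 0.2198, 0.1386]
orientation: [179.9, 0.2, 163.4]
force: [2.2, -3.5, 8.4]
opening: 0.0116
```

Run:
```python
from h import *
o=ctrl.get_obs();print(o["tool_pos"],o["orientation"],o["opening"],o["force"],o["moment"])
b=ctrl.snapshot("scene")
cv2.imwrite("pics/s4.png",cv2.resize(b[180:280,270:370],(600,600),interpolation=3))
```

```text
[0.5635179  0.21982314 0.13859356] [179.93485365   0.18635914 163.4497026 ] 0.011644018776475593 [ 2.23452131 -3.53597561  8.4031656 ] [-1.45157053 -0.6193519   0.07853001]
```

View pics/s4.png

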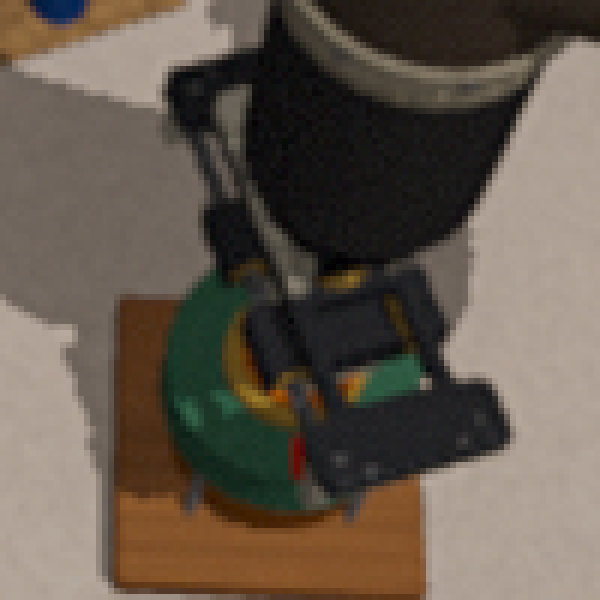

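arm_command --targets '[[[0, 0, -0.02, 0, 0, 0, 0], [0, 0, -0.04, 0, 0, 0, 0], [0, 0, -0.06, 0, 0, 0, 0], [0, 0, -0.06, 0, 0, 0, 0]]]'

```text
clock: 11.82
tool_pos: [0.5635, 0.2198, 0.1386]
orientation: [179.9, 0.2, 160.0]
force: [2.0, -4.5, 8.7]
opening: 0.0119
```

Run:
```python
from h import *
o=ctrl.get_obs();print(o["tool_pos"],o["orientation"],o["opening"],o["force"],o["moment"])
```

```text
[0.56347787 0.21978619 0.13858987] [1.79929496e+02 1.78952804e-01 1.60016469e+02] 0.011943608003523988 [ 1.95216188 -4.51095891  8.73169976] [-1.57579456 -0.55482725  0.08798831]
```

arm_command --targets '[[[0, 0, 0, 0, 0, 0.1, 0], [0, 0, 0, 0, 0, 0.2, 0], [0, 0, 0, 0, 0, 0.3, 0], [0, 0, 0, 0, 0, 0.3, 0], [0, 0, 0, 0, 0, 0.3, 0]]]'

```text
clock: 12.23
tool_pos: [0.5635, 0.2198, 0.1413]
orientation: [179.9, 0.2, 160.1]
force: [2.0, -3.6, 7.6]
opening: 0.0116
```

Run:
```python
from h import *
o=ctrl.get_obs();print(o["tool_pos"],o["orientation"],o["opening"],o["force"],o["moment"])
```

```text
[0.56347154 0.21981209 0.14131539] [1.79930874e+02 1.71704496e-01 1.60078731e+02] 0.011567809996595874 [ 1.9687884  -3.58101609  7.5625799 ] [-1.44198328 -0.86865145  0.00867287]
```

arm_command --targets '[[[0, 0, 0, 0, 0, 0.1, 0], [0, 0, 0, 0, 0, 0.2, 0], [0, 0, 0, 0, 0, 0.3, 0], [0, 0, 0, 0, 0, 0.3, 0], [0, 0, 0, 0, 0, 0.3, 0]]]'

```text
clock: 12.65
tool_pos: [0.5634, 0.2198, 0.144]
orientation: [179.9, 0.2, 160.1]
force: [4.6, -3.9, 5.2]
opening: 0.012
```

arm_command --targets '[[[0, 0, 0, 0, 0, 0.1, 0], [0, 0, 0, 0, 0, 0.15, 0], [0, 0, 0, 0, 0, 0.15, 0], [0, 0, 0, 0, 0, 0.15, 0]]]'

```text
clock: 12.98
tool_pos: [0.5633, 0.2198, 0.1447]
orientation: [180.0, 0.1, 160.1]
force: [6.3, -3.4, -0.7]
opening: 0.0118
```

arm_command --targets '[[[0, 0, 0, 0, 0, 0, 0.3], [0, 0, 0, 0, 0, 0, 0.5], [0, 0, 0, 0, 0, 0, 0.5], [0, 0, 0, 0, 0, 0, 0.5], [0, 0, 0, 0, 0, 0, 0.5], [0, 0, 0, 0, 0, 0, 0.5], [0, 0, 0, 0, 0, 0, 0.5], [0, 0, 0, 0, 0, 0, 0.5]]]'

```text
clock: 13.65
tool_pos: [0.5618, 0.2201, 0.1445]
orientation: [180.0, -0.0, 160.1]
force: [-0.5, -0.0, 0.2]
opening: 0.0438
```

arm_command --targets '[[[0, 0, 0, 0, 0, 1, 0.5], [0, 0, 0, 0, 0, 3, 0.5], [0, 0, 0, 0, 0, 6, 0.5], [0, 0, 0, 0, 0, 9, 0.5], [0, 0, 0, 0, 0, 12, 0.5], [0, 0, 0, -3, -3, 14, 0.5], [0, 0, 0, -5, -6, 14, 0.5], [0, 0, 0, -6, -9, 14, 0.5]]]'

```text
clock: 14.32
tool_pos: [0.5004, 0.1293, 0.2872]
orientation: [179.8, 0.1, 160.1]
force: [0.6, -1.5, -0.8]
opening: 0.0437
```

arm_command --targets '[[[0, 0, 0, 0, -4, 0, 0.5], [0, 0, 0, 0, -8, 0, 0.5], [0, 0, 0, 0, -12, 0, 0.5], [0, 0, 0, 0, -16, 0, 0.5], [0, 0, 0, 0, -18, 0, 0.5], [0, 0, 0, 0, -18, 0, 0.5], [0, 0, 0, 0, -18, 0, 0.5]]]'

```text
clock: 14.9
tool_pos: [0.5017, -0.0511, 0.2854]
orientation: [180.0, 0.0, 159.9]
force: [0.1, 0.5, -1.2]
opening: 0.0435
```

Run:
```python
from h import *
o=ctrl.get_obs();print(o["tool_pos"],o["clock"],o["force"])
b=ctrl.snapshot("scene");t=ctrl.snapshot("top");cv2.imwrite("pics/scene5.png",b);cv2.imwrite("pics/top5.png",t)
cv2.imwrite("pics/s5.png",np.hstack([cv2.resize(b[203:273,284:354],(400,400),interpolation=3),cv2.resize(t[171:241,166:236],(400,400),interpolation=3)]))
```

```text
[ 0.50169593 -0.05112489  0.28538396] 14.9 [ 0.07088782  0.51444646 -1.15897403]
```

View pics/s5.png

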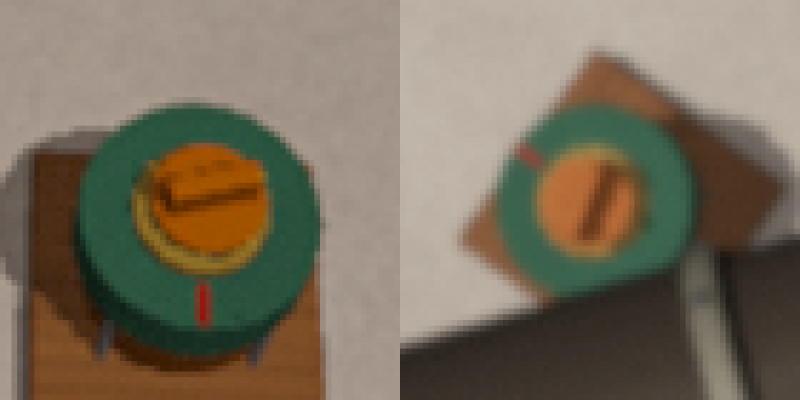

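Run:
```python
from h import *
np.set_printoptions(precision=1,suppress=True)
ang=lambda v:np.degrees(np.arctan2(v[1],v[0]))
a=np.linspace(0,6.283,361)
def ext(n,c0,rad,z,off,s):
    K,d,c,r=cam(n);P=np.c_[c0[0]+rad*np.cos(a),c0[1]+rad*np.sin(a),0*a+z]
    uv=cv2.projectPoints((P-c)@r*[1,-1,-1],np.zeros(3),np.zeros(3),K,d)[0].reshape(-1,2); uv=(uv-off+.5)*s-.5
    return np.r_[uv.min(0),uv.max(0)]
s=400/70
for n,off in(("scene",(284,203)),("top",(166,171))):
    for nm,rad,z in(("drum",.058,.124),("collar",.0315,.130),("flange18",.027,.138),("flange14",.027,.142),("flange5",.027,.151)): print(n,nm,ext(n,(.563,.221),rad,z,np.array(off),s))
f=lambda p,o:(np.array(p,float)+.5)/s-.5+np.array(o)
p=onz("scene",f([(172,205),(264,188)],(284,203)),.153);print("bar scene lower edge",ang(p[0]-p[1]))
p=onz("top",f([(588,235),(607,168)],(166+70,171))-[70*2,0],.150)if 0 else onz("top",f([(188,235),(207,168)],(166,171)),.160);print("bar top",ang(p[0]-p[1]))
im=cv2.imread("pics/scene5.png");k=8;u=cv2.resize(im[203:273,284:354],None,fx=k,fy=k,interpolation=3);h=cv2.cvtColor(u,cv2.COLOR_BGR2HSV)
m=cv2.inRange(h,(5,200,110),(17,255,255));g=cv2.inRange(h,(55,60,20),(100,255,255))
for nm,x in(("orange",m),("green",g)):
    x=cv2.morphologyEx(x,cv2.MORPH_OPEN,np.ones((9,9)));C=max(cv2.findContours(x,0,1)[0],key=cv2.contourArea).reshape(-1,2)*s/k;print(nm,C.min(0),C.max(0))
```

```text
scene drum [ 78.6 102.2 325.3 331.6]
scene collar [136.1 147.2 270.7 272.2]
scene flange18 [147.5 149.  263.8 256.8]
scene flange14 [148.4 145.5 265.1 253.6]
scene flange5 [150.5 137.7 268.2 246.4]
top drum [ 93.2 101.1 292.7 301.5]
top collar [136.6 145.6 245.4 255. ]
top flange18 [141.6 152.2 235.6 246.5]
top flange14 [140.3 151.5 234.5 246.2]
top flange5 [137.2 150.1 232.1 245.5]
bar scene lower edge -21.67392746435589
bar top 164.81963471569586
orange [148.6 194.3] [267.9 250.7]
green [ 74.3 108.6] [319.3 353.6]
```

Run:
```python
from h import *
b=np.mean([ctrl.snapshot("scene").astype(float) for _ in range(6)],0).astype(np.uint8)
t=np.mean([ctrl.snapshot("top").astype(float) for _ in range(6)],0).astype(np.uint8)
cv2.imwrite("pics/s6.png",np.hstack([cv2.resize(b[220:256,301:337],(400,400),interpolation=2),cv2.resize(t[188:224,182:218],(400,400),interpolation=2)]))
k=8
for n,im,x0,y0 in(("scene",b,301,220),("top",t,182,188)):
    u=cv2.resize(im[y0:y0+36,x0:x0+36],None,fx=k,fy=k,interpolation=2);h=cv2.cvtColor(u,cv2.COLOR_BGR2HSV)
    print(n,h[144,::16].tolist())
```

```text
scene [[73, 121, 84], [74, 120, 85], [74, 130, 86], [31, 107, 76], [21, 188, 125], [15, 249, 119], [13, 248, 73], [15, 255, 128], [14, 255, 112], [14, 253, 109], [14, 252, 97], [14, 255, 104], [14, 255, 121], [15, 255, 133], [14, 255, 150], [18, 161, 114], [77, 142, 81], [73, 121, 80]]
top [[17, 86, 118], [67, 76, 97], [75, 107, 98], [73, 97, 97], [19, 120, 132], [13, 174, 183], [12, 176, 183], [12, 178, 181], [12, 180, 176], [12, 185, 117], [12, 190, 113], [12, 180, 166], [12, 176, 168], [18, 145, 102], [51, 72, 95], [73, 103, 102], [74, 105, 102], [74, 105, 92]]
```

View pics/s6.png

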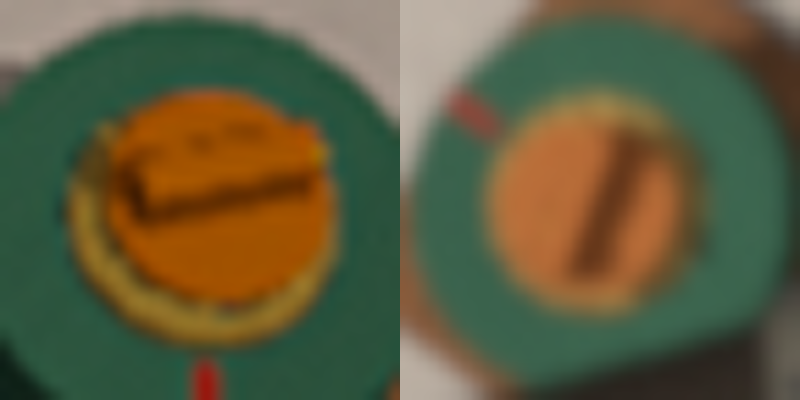

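The zoom shows the cap seated in the collar, flange centre at about (221,197) and collar at (205,…). It is off-centre by about the 1.8 mm play, with its bar at about 160°. I'll check that the neighbours haven't moved, then hand in.

Run:
```python
from h import *
a=cv2.imread("pics/scene0.png");b=ctrl.snapshot("scene")
for nm,(x0,y0,x1,y1),lo,hi in(("cells",(245,160,300,198),(105,150,40),(125,255,255)),("driver",(215,110,275,140),(0,170,90),(6,255,255)),("car",(190,220,255,265),(20,150,80),(32,255,255)),("redmug",(385,300,445,350),(0,150,60),(6,255,255)),("mark",(289,213,349,273),(0,150,90),(6,255,255)),("spool",(185,180,212,210),(8,60,40),(25,255,255)),("whitemug",(190,65,228,108),(30,5,60),(110,60,255))):
    print(nm,[tuple(np.round([len(q[0]),q[1].mean(),q[0].mean()],1)) for i in(a,b) for q in[np.nonzero(cv2.inRange(cv2.cvtColor(i[y0:y1,x0:x1],cv2.COLOR_BGR2HSV),lo,hi))]])
```

```text
cells [(np.float64(170.0), np.float64(25.0), np.float64(18.2)), (np.float64(168.0), np.float64(24.9), np.float64(18.3))]
driver [(np.float64(121.0), np.float64(39.0), np.float64(11.8)), (np.float64(111.0), np.float64(40.1), np.float64(11.4))]
car [(np.float64(884.0), np.float64(31.0), np.float64(23.0)), (np.float64(885.0), np.float64(31.0), np.float64(23.0))]
redmug [(np.float64(776.0), np.float64(29.3), np.float64(24.5)), (np.float64(861.0), np.float64(29.1), np.float64(24.4))]
mark [(np.float64(13.0), np.float64(30.5), np.float64(43.2)), (np.float64(12.0), np.float64(30.4), np.float64(43.0))]
spool [(np.float64(161.0), np.float64(14.0), np.float64(17.8)), (np.float64(160.0), np.float64(14.0), np.float64(17.8))]
whitemug [(np.float64(76.0), np.float64(18.7), np.float64(22.5)), (np.float64(65.0), np.float64(18.5), np.float64(22.9))]
```

Nothing else has moved; the small differences come from shadow.

```bash
python3 -c "
from plant import ctrl
print(ctrl.close_job())"
```

```text
the job is handed in; nothing more can be done
None
```

The cap is back on the lantern and appears locked, and the job is handed in at about 16 s on the clock. I gripped the cap by its bar and found the slots about 20° from the red mark's line. I pushed it in to about 20 mm below the mouth, turned it clockwise, let it spring up, released it and moved the arm clear.

**Locked height:** while I still held it, the cap rose past the 18 mm sticking point. The spring force dropped to about zero at 13.8 mm below the mouth, against 14 mm for locked. The pictures show the flange near that height and the bar at about 160–165°.

**Neighbours:** the cells, screwdriver, mugs, car and spool are where they were, within image noise and shadow changes.

Three things were less clear:
- **Turn stop:** I felt no sharp stop. The turn came to 98° by tool angle, and the side force grew to about 6 N in the last part.
- **Centring:** the cap sits about 1.5–2 mm off-centre in the hole, roughly the full play. I didn't regrip it to centre it.
- **Levelness:** I judged it only from low-resolution pictures, which can't rule out a slight tilt.

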